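# Roll a sample tube up the reader's ramp and hold it on the stop

### The job

Push the blue-capped sample tube lying at the foot of the tube reader slowly up the ramp with your fingertips, without pinching or lifting it and without letting it roll back, until it lies square against the orange sprung stop plate and has gently pressed the plate in by at least half of its travel. Finish while still holding the tube pressed there with the fingers. Leave the jar, the standing tube and the green slide box where they are.

Things in the scene. Friction and masses are not known exactly. Their poses are not given: they have to be found in the camera images.
- tube: Sample tube: white plastic cylinder with a blue cap, 30 mm diameter all along, 110 mm long, 40 to 85 g, slippery (friction about 0.3), rolls freely. Origin at its centre; its y axis is the cylinder's axis, cap at +y; x and z turn as it rolls. It starts lying across the level loading bed, free to roll, its centre 28 to 50 mm before the foot of the ramp.
- reader: White tube reader, fixed to the bench, placed and turned differently each time, 150 mm wide. Origin on the bench under it; z up, x level in the ramp's uphill direction, y across. Along x: gutter -231 to -155 mm, loading bed to -75 mm, ramp from -75 mm, white scan head 105 to 180 mm (top 94 mm above the bench).
- ramp: Black ramp of the reader. Origin in the middle of its foot, on the surface (reader x = -75 mm, 30 mm above the bench); x points up the slope along the surface (8 degrees above level), y across, z square out of it. A tube lying on it has its centre at z = 15 mm; it meets the resting stop plate at x = 133 mm and is at x = 147 mm with the plate fully in.
- stop_face (a point): Point in the middle of the downhill face of the orange stop plate, 15 mm above the ramp surface; it moves with the plate, its axes are those of the ramp. At rest it lies at x = 148 mm in the ramp's frame. The plate is 90 mm wide and 6 mm thick and reaches 34 mm above the ramp.
- stop (a joint): How far the orange stop plate is pushed in uphill, m: 0 at rest, 0.014 fully in against a hard end. A spring of 300 N/m pushes it back (2.1 N half-way in, 4.2 N fully in).
- jar: Bystander: closed glass jar with a steel lid, 66 mm diameter, 95 mm high, standing on the bench; origin at the centre of its underside.
- spare_tube: Bystander: another white tube with a blue cap, standing upright on the bench, 33 mm diameter, 110 mm high; origin at the centre of its underside.
- slide_box: Bystander: green slide box, 80 by 45 by 35 mm high, lying on the bench; origin at the centre of its underside.
- bed (a point): Centre of the level black loading bed's surface, 30 mm above the bench; axes as the reader's. The bed is 80 mm long in x. White rails 9 mm high on both sides of bed and ramp leave 126 mm between them. At its robot side is an open catch gutter (floor 6 mm, end lip 22 mm above the bench): a tube that rolls back runs over the bed into it.
Mind the look-alikes: they are no part of the job. What is shaped like the tube but pink or purple is not meant.

How it is judged:
By the outcome, as a careful person would: the job done as asked, in the order asked, and still so for the second after the job is handed in, while the arm keeps its last pose, push and grip.
It also fails if it takes over 38 s, if anything falls off the work surface, if the arm or the gripper's body presses on something with over 40 N, if the wrist force passes 120 N, or if a joint passes its speed limit or range.

### The arm

A 6-joint arm with a two-finger parallel gripper is mounted at the origin on the work surface. World frame = base frame: x ahead of the robot, y to its left, z up, the work surface at z = 0. Lengths are in m, angles in rad, forces in N, time in s.
With the tool pointing down it reaches from about 0.275 to 0.875 m from the base axis. Payload 12.5 kg.
Tool frame: the origin (TCP) lies on the front face of the gripper's body, between the roots of the fingers; the fingertips stand 73 mm ahead of it and the grasp point (between the pads) lies 54 mm ahead of it; z points along the fingers, y is the line along which they close (so a half turn about z gives the same grasp; the last joint's range is limited). The gripper opens to 85 mm and grips with 20 to 120 N. Pads are 22 mm wide; open, the fingers measure 114 mm over their backs; the gripper's body (76 mm by 85 mm) begins 54 mm behind the grasp point. The pads swing forward as they close: fully open they stand 13 mm farther back than shut.
Start: joints at [1.209, 0.351, 1.652, -0, 1.139, -0.085], TCP at [0.15, 0.529, 0.304] pointing down, gripper open.
Joint ranges: [-2.75, 2.75], [-0.79, 2.1], [0.01, 2.65], [-1.57, 4.71], [0.07, 3.14], [-2.87, 2.87]. Speed limits (rad/s): [2.22, 2.22, 2.79, 3.14, 3.14, 3.14].

### API

Orientations are given as a rotation vector (axis times angle).
In Python, from rig import get_obs, snapshot, close_job, look_for gives the robot as it stands.
- The arm moves only by the shell command python3 -m handwheel 'ROWS'. ROWS is JSON, a list of rows, each an object with "translation": the shift along the tool's x, y, z in units of 25 mm (1.0 is 25 mm), a list of three; "dr": the turn, a rotation vector about the tool's x, y, z in units of 5 degrees (1.0 is 5 degrees), a list of three; "gripper": the finger opening in mm, from 0 to 85.4. In form: [{"translation": [x, y, z], "dr": [wx, wy, wz], "gripper": gripper}, ...]. A call has 1 to 5 rows; each row is the pose to reach, as a shift and turn from the pose commanded when the call began, along the tool's axes at that moment; what a row does not reach only later rows make up. A row lasts 1/10 s, in which the tool goes at most 50 mm and 8.59 degrees, less where a joint would pass 70% of its speed; a pose out of reach is approached as far as the arm can. A call with a gripper value outside its range is refused whole. The fingers move at their own pace and stop on an object; the grip force is fixed at half the most. Time passes only in rows, so rows that repeat a pose let the fingers close. It gives the time, the measured TCP pose, the force, the opening and the grip force at its end, in the units of the state.
- get_obs(): the state, without advancing time (a new reading comes with each control period).
- snapshot(name): name is "scene" or "top" or "wrist"; returns a dict with "frame" (384x512x3 uint8, blue, green, red), "z_map" (384x512 float32, m along the optical axis (not along the pixel's ray), 0 where there is no reading), "K" (3x3 intrinsics, pixels), "R" (3x3) and "t" (3): a world point X has camera coordinates R X + t. Camera axes: x right, y down, z forward; pixel columns grow to the right and rows downward; lengths in m; the calibration is good to about 2 mm. A picture is of the moment at which its call begins.
- close_job(): hands the job in; it is judged then, once.
Trained networks look in a picture, given as the dict that the camera call returned (one of the last four; its "shot" number tells which), for a name from the list of things; names that differ only in an ending like _2 or _b are one class to them, and where a whole thing is asked for, a point or a joint stands for the part that bears it (a point fixed in the world has none). Each returns a list of dicts, best first, with "confidence" (0 to 1); they miss things now and then, are a little off and sometimes report something else, mostly with a low value. They report only what shows in the picture. A call takes as long as a camera call. They do not tell look-alikes from the thing itself.
- look_for(name, picture): "pixel" ([column, row] in pixels, amid what is visible of it).
The state is a dict: "time": time; "joint_positions": joint angles; "joint_vel": joint speeds; "tau": joint torques, N m; "eef_pos": TCP position; "tool_rot": TCP orientation; "force": force on the tool from outside, world axes, zero at the start; "torque": the same for the moment, N m; "grip_width": finger opening in m; "finger_force": force on a finger pad.
Only numpy, scipy, OpenCV 4.12 (cv2) and the standard library are available. Lean on these libraries where they do the work, as an engineer would, in place of code of your own. Each camera call takes 0.05 s, during which the arm holds its last target. There are 200 camera calls.

## Working session

There is one attempt and no reset: what is moved stays moved. The work goes in short steps, Python scripts to look and compute and a shell command to move; the robot and the scene stay as the last step left them, time stands still between calls to the robot, and variables do not carry over. Pictures are saved under pics/ and viewed, at most 10 in all, crops included, and the job is handed in when it is done.

```bash
mkdir -p pics; ls
cat > h.py <<'E'
import numpy as np, cv2
from rig import get_obs, snapshot, close_job, look_for
def w(p,u,v,z=None):
    z=p["z_map"][int(v),int(u)] if z is None else z
    c=np.linalg.inv(p["K"])@np.array([u,v,1.])*z
    return p["R"].T@(c-p["t"])
def cloud(p):
    H,W=p["z_map"].shape
    v,u=np.mgrid[:H,:W]; z=p["z_map"]
    c=np.stack([u*z,v*z,z],-1)@np.linalg.inv(p["K"]).T
    return (c-p["t"])@p["R"]
E
python3 - <<'E'
from h import *
o=get_obs(); print({k:np.round(v,3) for k,v in o.items()})
for n in ["top","scene"]:
    p=snapshot(n); cv2.imwrite(f"pics/{n}0.png",p["frame"])
    for k in ["tube","reader","ramp","stop_face","jar","spare_tube","slide_box"]:
        for d in look_for(k,p)[:2]: print(n,k,np.round(d["pixel"]),round(d["confidence"],2),np.round(w(p,*d["pixel"]),3))
E
```

```text
pics
{'time': np.float64(0.0), 'joint_positions': array([ 1.209,  0.351,  1.652, -0.   ,  1.139, -0.085]), 'joint_vel': array([ 0.002, -0.   ,  0.   ,  0.   , -0.   , -0.001]), 'tau': array([ 2.0000e-03, -5.0610e+01, -2.9141e+01,  0.0000e+00,  4.0000e-03,
        0.0000e+00]), 'eef_pos': array([0.15 , 0.529, 0.303]), 'tool_rot': array([-4.330e-01, -3.111e+00,  2.000e-03]), 'force': array([-0.036, -0.066, -0.693]), 'torque': array([0.077, 0.01 , 0.033]), 'finger_force': np.float64(0.0), 'grip_width': np.float64(0.085)}
top tube [220. 195.] 0.77 [0.481 0.125 0.056]
top tube [157. 271.] 0.7 [0.295 0.282 0.028]
top reader [219. 148.] 0.85 [0.603 0.133 0.039]
top ramp [224. 138.] 0.89 [0.628 0.12  0.042]
top ramp [220. 113.] 0.22 [0.679 0.128 0.086]
top stop_face [220. 113.] 0.77 [0.68  0.127 0.083]
top jar [153. 187.] 0.63 [0.496 0.281 0.096]
top spare_tube [304. 141.] 0.66 [ 0.612 -0.079  0.079]
top slide_box [150. 130.] 0.8 [0.649 0.31  0.037]
scene tube [209. 206.] 0.85 [ 0.397 -0.055  0.023]
scene tube [297. 137.] 0.85 [0.306 0.275 0.021]
scene reader [339. 242.] 0.74 [0.66  0.108 0.046]
scene ramp [333. 228.] 0.73 [0.622 0.127 0.041]
scene stop_face [355. 242.] 0.78 [0.691 0.117 0.073]
scene jar [350. 164.] 0.8 [0.517 0.269 0.075]
scene spare_tube [253. 272.] 0.59 [ 0.643 -0.091  0.088]
scene slide_box [404. 204.] 0.62 [0.657 0.311 0.035]
```

View pics/top0.png

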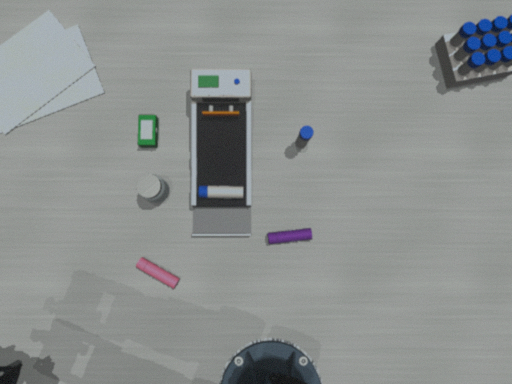

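View pics/scene0.png

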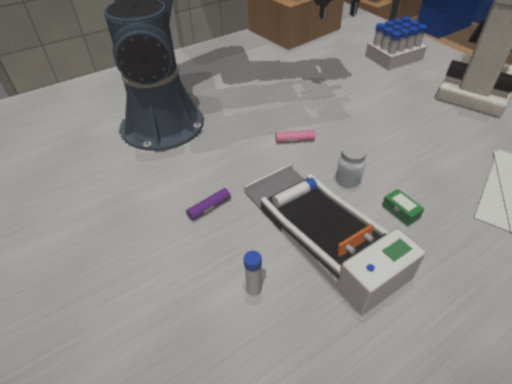

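```bash
cat >> h.py <<'E'
def fit(p):
    X=cloud(p); f=p["frame"].astype(int); b,g,r=f[...,0],f[...,1],f[...,2]
    reg=(X[...,0]>.40)&(X[...,0]<.85)&(X[...,1]>.02)&(X[...,1]<.22)&(p["z_map"]>0)
    out={}
    def rect(name,m):
        if m.sum()<20: return
        q=X[m]; (c,s,a)=cv2.minAreaRect(q[:,:2].astype(np.float32))
        pc=np.linalg.svd(q[:,:2]-q[:,:2].mean(0),full_matrices=False)[2][0]
        ang=np.degrees(np.arctan2(pc[1],pc[0]))%180
        print(name,m.sum(),"c",np.round(c,4),"s",np.round(s,3),"rectang",round(a,2),"pca",round(ang,2),"z",np.round(np.percentile(q[:,2],[5,50,95]),4),"mean",np.round(q.mean(0),4))
    rect("head",reg&(X[...,2]>.088)&(X[...,2]<.1)&(X[...,0]>.69))
    rect("orange",reg&(r>150)&(b<90)&(g<150)&(X[...,2]>.05))
    dark=reg&(f.max(-1)<70)&(X[...,2]>.02)
    n=cv2.morphologyEx(dark.astype(np.uint8),cv2.MORPH_OPEN,np.ones((3,3)))>0
    rect("black",n)
    tube=reg&(X[...,2]>.045)&(X[...,0]<.6)
    rect("tube",tube&((f.min(-1)>110)|((b>100)&(r<80))))
    rect("cap",tube&(b>100)&(r<80))
    rect("all",reg&(X[...,2]>.02))
E
python3 - <<'E'
from h import *
fit(snapshot("top"))
E
```

```text
head 1787 c [0.7518 0.1273] s [0.078 0.148] rectang 0.51 pca 90.36 z [0.0898 0.0935 0.0967] mean [0.7519 0.1268 0.0934]
orange 37 c [0.683  0.1268] s [0.083 0.004] rectang 89.54 pca 90.6 z [0.0823 0.0841 0.0868] mean [0.6824 0.1265 0.0844]
black 4314 c [0.5885 0.1266] s [0.261 0.122] rectang 0.22 pca 0.4 z [0.0282 0.0389 0.0571] mean [0.6007 0.1262 0.0407]
tube 526 c [0.5381 0.1257] s [0.12  0.146] rectang 0.06 pca 74.71 z [0.0461 0.0571 0.0612] mean [0.5033 0.1261 0.0558]
cap 84 c [0.4909 0.1685] s [0.02  0.025] rectang 89.39 pca 11.65 z [0.0518 0.0574 0.0617] mean [0.4909 0.1689 0.0572]
all 8144 c [0.6242 0.1272] s [0.334 0.149] rectang 0.21 pca 0.23 z [0.029  0.0473 0.0949] mean [0.627  0.1266 0.0552]
```

```bash
cat >> h.py <<'E'
from scipy.spatial.transform import Rotation as Ro
O=np.array([.609,.1265]); YAW=0.4
def rframe(): return Ro.from_euler("z",YAW,degrees=True)
def rd(x,y,z): return rframe().apply([x,y,z])+np.r_[O,0]   # reader->world
def tort(): # tool rotation for pushing (square to ramp)
    R=rframe().as_matrix()@Ro.from_euler("y",-8,degrees=True).as_matrix()
    return Ro.from_matrix(np.c_[-R[:,0],R[:,1],-R[:,2]])
def go(tip,L=.073):
    o=get_obs(); R0=Ro.from_rotvec(o["tool_rot"]); T=tort()
    tcp=tip-L*T.as_matrix()[:,2]
    print("translation",np.round(R0.inv().apply(tcp-o["eef_pos"])/.025,2),"dr",np.round(np.degrees((R0.inv()*T).as_rotvec())/5,2),"tcp",np.round(tcp,4),"now",np.round(o["eef_pos"],4),"t",o["time"])
E
python3 -c "
from h import *
go(rd(-.160,0,.13))"
```

```text
translation [-15.52 -12.38   4.06] dr [-0.23 -1.59 -3.25] tcp [0.4388 0.1253 0.2023] now [0.1503 0.5291 0.3039] t 0.85
```

```bash
python3 -m handwheel '[{"translation":[-1.8,-1.4,0],"dr":[0,0,-1],"gripper":60},{"translation":[-3.6,-2.8,0],"dr":[0,0,-2],"gripper":60},{"translation":[-5.4,-4.2,0],"dr":[0,-0.5,-3],"gripper":60},{"translation":[-7.2,-5.6,0.5],"dr":[-0.2,-1.2,-3.2],"gripper":60},{"translation":[-9,-7,1],"dr":[-0.23,-1.6,-3.25],"gripper":60}]'
python3 -c "
from h import *
go(rd(-.160,0,.13))"
```

```text
time: 1.35
eef_pos: [0.2979, 0.3272, 0.2864]
tool_rot: [-0.013, 2.998, 0.002]
force: [1.7, 0.1, 0.4]
grip_width: 0.0603
finger_force: 0.0
translation [-5.03 -8.13  4.12] dr [0.01 0.05 0.02] tcp [0.4388 0.1253 0.2023] now [0.2979 0.3272 0.2864] t 1.35
```

```bash
python3 -m handwheel '[{"translation":[-1,-1.6,0.5],"dr":[0,0,0],"gripper":60},{"translation":[-2,-3.2,1.2],"dr":[0,0,0],"gripper":60},{"translation":[-3,-4.8,2],"dr":[0,0,0],"gripper":60},{"translation":[-4,-6.4,3],"dr":[0,0,0],"gripper":60},{"translation":[-5,-8.1,4],"dr":[0,0,0],"gripper":60}]'
python3 -m handwheel '[{"translation":[0,0,0],"dr":[0,0,0],"gripper":60},{"translation":[0,0,0],"dr":[0,0,0],"gripper":60}]'
python3 - <<'E'
from h import *
go(rd(-.160,0,.13))
p=snapshot("wrist"); cv2.imwrite("pics/w1.png",p["frame"]); fit(p); fit(snapshot("top"))
for d in look_for("tube",p)[:2]: print(np.round(d["pixel"]),d["confidence"],w(p,*d["pixel"]))
print(get_obs()["force"])
E
```

```text
time: 1.85
eef_pos: [0.4322, 0.1333, 0.2083]
tool_rot: [-0.011, 3.0, 0.001]
force: [0.8, 1.3, -0.7]
grip_width: 0.06
finger_force: 0.0
time: 2.05
eef_pos: [0.4313, 0.1344, 0.2083]
tool_rot: [-0.007, 3.002, 0.0]
force: [0.1, 0.0, 0.7]
grip_width: 0.0599
finger_force: 0.0
translation [-0.26 -0.36  0.28] dr [-0.   -0.   -0.02] tcp [0.4388 0.1253 0.2023] now [0.4313 0.1344 0.2083] t 2.05
black 51568 c [0.5206 0.131 ] s [0.23  0.153] rectang 4.37 pca 175.46 z [0.0293 0.1993 0.2237] mean [0.454  0.1321 0.1597]
tube 4057 c [0.5074 0.1314] s [0.195 0.123] rectang 4.62 pca 64.15 z [0.0464 0.0567 0.06  ] mean [0.4857 0.1284 0.0591]
cap 749 c [0.4878 0.1677] s [0.028 0.021] rectang 0.06 pca 179.48 z [0.047  0.0568 0.0595] mean [0.4837 0.1678 0.0554]
all 60151 c [0.5233 0.1246] s [0.235 0.152] rectang 0.2 pca 178.05 z [0.0294 0.1944 0.2233] mean [0.4581 0.1321 0.1468]
head 1794 c [0.752  0.1274] s [0.078 0.148] rectang 0.09 pca 90.49 z [0.09   0.0936 0.0968] mean [0.7518 0.1266 0.0935]
orange 72 c [0.682  0.1256] s [0.007 0.086] rectang 0.59 pca 90.73 z [0.0815 0.0842 0.0865] mean [0.6813 0.1255 0.0841]
black 3958 c [0.5595 0.1268] s [0.124 0.319] rectang 89.5 pca 2.09 z [0.0287 0.0404 0.0895] mean [0.6033 0.1255 0.0577]
tube 664 c [0.4995 0.1261] s [0.146 0.199] rectang 89.72 pca 169.76 z [0.047  0.4405 0.4437] mean [0.4454 0.1291 0.3311]
cap 500 c [0.4524 0.1392] s [0.103 0.079] rectang 0.24 pca 51.89 z [0.0582 0.4414 0.4438] mean [0.418  0.1366 0.4172]
all 9890 c [0.5955 0.1273] s [0.152 0.391] rectang 89.56 pca 179.95 z [0.03   0.0598 0.4437] mean [0.5863 0.1263 0.1565]
[243. 225.] 0.82 [0.48059426 0.12379269 0.05716457]
[498.   8.] 0.81 [0.31839204 0.30809139 0.02125207]
[-0.56413767 -0.59061234  0.35721905]
```

View pics/w1.png

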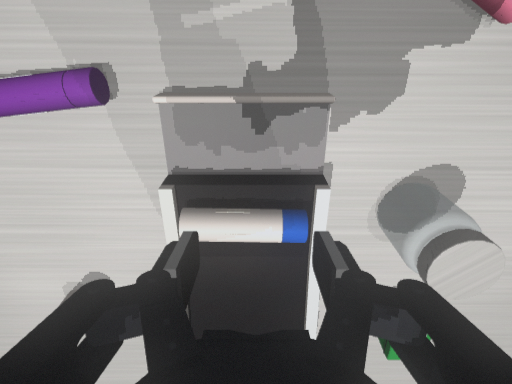

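Run:
```python
from h import *
from scipy.optimize import least_squares
p=snapshot("wrist"); X=cloud(p)
for a,b in [(182,215),(215,250),(250,280),(284,305)]:
    q=X[200:248,a:b].reshape(-1,3); q=q[(q[:,2]>.042)&(q[:,2]<.063)]
    r=least_squares(lambda s:np.hypot(q[:,0]-s[0],q[:,2]-s[1])-.015,[.488,.045],loss="soft_l1",f_scale=.001)
    print(np.round(q.mean(0),4),np.round(r.x,4),np.round(q[:,0].min(),4))
print("bed edge",[np.round(w(p,245,v),4) for v in range(168,204,4)])
print("lip",[np.round(w(p,245,v),4) for v in (96,99,102)])
for v in (190,205): print("rails",[np.round(w(p,u,v),4) for u in (162,168,174,178,182,310,314,320,326)])
print("tubeends",[np.round(w(p,u,225),4) for u in (178,180,182,184,304,306,308,310)])
```

```text
[0.4806 0.0878 0.0544] [0.4885 0.0443] 0.4727
[0.4826 0.1158 0.0549] [0.4888 0.0443] 0.4727
[0.4829 0.1437 0.055 ] [0.4892 0.0443] 0.4732
[0.4835 0.169  0.0549] [0.4896 0.0442] 0.4742
bed edge [array([0.4499, 0.1256, 0.0052]), array([0.454 , 0.1255, 0.0053]), array([0.4558, 0.1257, 0.0109]), array([0.4564, 0.126 , 0.019 ]), array([0.456 , 0.1263, 0.0286]), array([0.4595, 0.1263, 0.0295]), array([0.4632, 0.1263, 0.0302]), array([0.468 , 0.1262, 0.0288]), array([0.4713, 0.1262, 0.0305])]
lip [array([0.3806, 0.1266, 0.0203]), array([0.3829, 0.1266, 0.0211]), array([0.3852, 0.1266, 0.0212])]
rails [array([0.4582, 0.0539, 0.0375]), array([0.4568, 0.06  , 0.0402]), array([0.4626, 0.0616, 0.0285]), array([0.462 , 0.0656, 0.0296]), array([0.4619, 0.0692, 0.0297]), array([0.4609, 0.1851, 0.0298]), array([0.4569, 0.1869, 0.0379]), array([0.4563, 0.1919, 0.039 ]), array([0.4562, 0.197 , 0.0393])]
rails [array([0.4724, 0.0525, 0.039 ]), array([0.4724, 0.0578, 0.0389]), array([0.4764, 0.0609, 0.0317]), array([0.4779, 0.0637, 0.0289]), array([0.4771, 0.0679, 0.0304]), array([0.477 , 0.1867, 0.0287]), array([0.4715, 0.1882, 0.0386]), array([0.4716, 0.1936, 0.0384]), array([ 4.930e-01,  2.098e-01, -3.000e-04])]
tubeends [array([0.4813, 0.0702, 0.0575]), array([0.4811, 0.072 , 0.0577]), array([0.4806, 0.0739, 0.0585]), array([0.4809, 0.0754, 0.058 ]), array([0.4806, 0.1771, 0.0572]), array([0.4994, 0.1849, 0.0283]), array([0.4984, 0.1865, 0.0297]), array([0.4943, 0.187 , 0.0361])]
```

Run:
```python
from h import *
p=snapshot("wrist"); X=cloud(p); o=get_obs()
Y=Ro.from_rotvec(o["tool_rot"]).inv().apply((X-o["eef_pos"]).reshape(-1,3)); 
m=(p["z_map"].ravel()>0)&(abs(Y[:,1])<.065)&(Y[:,2]>0.03)&(Y[:,2]<.1)&(abs(Y[:,0])<.04)
for s in (-1,1):
    q=Y[m&(s*Y[:,1]>0)]; print(len(q),np.round(np.percentile(q,[0,2,50,98,100],axis=0),4).tolist())
    t=q[q[:,2]>q[:,2].max()-.006]; print(np.round(t.min(0),4),np.round(t.max(0),4))
go(rd(-.156,0,.055))
go(rd(-.156,0,.036))
```

```text
1840 [[-0.0107, -0.0443, 0.03], [-0.0089, -0.0435, 0.0303], [0.0079, -0.031, 0.044], [0.0123, -0.0302, 0.0653], [0.0127, -0.03, 0.0688]]
[-0.0107 -0.0367  0.0629] [ 0.0119 -0.0302  0.0688]
1853 [[-0.0105, 0.029, 0.03], [-0.0089, 0.0293, 0.0303], [0.0079, 0.0301, 0.0439], [0.0123, 0.0425, 0.065], [0.0128, 0.0434, 0.0684]]
[-0.0098  0.0292  0.0624] [0.012  0.0357 0.0684]
translation [-0.01 -0.44  3.31] dr [0.01 0.02 0.02] tcp [0.4428 0.1253 0.1273] now [0.4308 0.1361 0.2091] t 2.3
translation [ 0.1  -0.44  4.06] dr [0.01 0.02 0.02] tcp [0.4428 0.1253 0.1083] now [0.4308 0.1361 0.2091] t 2.3
```

```bash
sed -i 's/L=.073/L=.0685/; s/O=np.array(\[.609/O=np.array([.610/' h.py
python3 -m handwheel '[{"translation":[0.05,-0.2,0.8],"dr":[0,0,0],"gripper":60},{"translation":[0.1,-0.44,1.6],"dr":[0,0,0],"gripper":60},{"translation":[0.1,-0.44,2.4],"dr":[0,0,0],"gripper":60},{"translation":[0.1,-0.44,3],"dr":[0,0,0],"gripper":60},{"translation":[0.1,-0.44,3],"dr":[0,0,0],"gripper":60}]'
python3 -c "
from h import *
p=snapshot('wrist'); cv2.imwrite('pics/w2.png',p['frame'])
go(rd(-.158,-.001,.036)); o=get_obs(); print(o['force'])"
```

```text
time: 2.8
eef_pos: [0.4386, 0.1247, 0.1329]
tool_rot: [-0.013, 3.003, 0.0]
force: [-0.2, 0.6, 0.4]
grip_width: 0.0602
finger_force: 0.0
translation [ 0.03 -0.02  1.21] dr [ 0.   -0.    0.02] tcp [0.4425 0.1243 0.1038] now [0.4389 0.1247 0.1339] t 2.85
[-0.16927665 -0.11024307 -0.30511887]
```

View pics/w2.png

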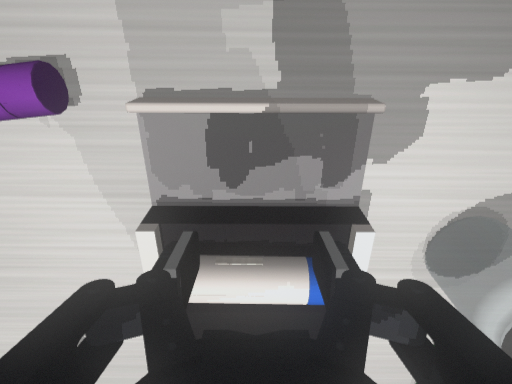

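```bash
python3 -m handwheel '[{"translation":[0.05,0,0.3],"dr":[0,0,0],"gripper":60},{"translation":[0.05,0,0.6],"dr":[0,0,0],"gripper":60},{"translation":[0.05,0,0.9],"dr":[0,0,0],"gripper":60},{"translation":[0.05,0,1.2],"dr":[0,0,0],"gripper":60},{"translation":[0.05,0,1.2],"dr":[0,0,0],"gripper":60}]'
python3 - <<'E'
from h import *
p=snapshot('wrist'); cv2.imwrite('pics/w3.png',p['frame'])
go(rd(-.158,-.001,.036)); o=get_obs(); print(o['force'])
X=cloud(p);Y=Ro.from_rotvec(o["tool_rot"]).inv().apply((X-o["eef_pos"]).reshape(-1,3))
f=p["frame"].reshape(-1,3).astype(int)
m=(f.min(-1)>110)&(abs(Y[:,1])<.028)&(X.reshape(-1,3)[:,2]>.04)&(X.reshape(-1,3)[:,0]<.53)
for a,b in((-.028,0),(0,.028)):
    q=Y[m&(Y[:,1]>a)&(Y[:,1]<b)]; print(len(q), np.round(np.percentile(q,[1,50,99],axis=0),4).tolist())
m=(abs(Y[:,0]+.0)<.009)&(abs(Y[:,1])<.02)&(Y[:,2]>.05);print("bed z in tool",np.median(Y[m][:,2]),m.sum())
E
```

```text
time: 3.35
eef_pos: [0.442, 0.1241, 0.1032]
tool_rot: [-0.011, 3.002, 0.001]
force: [-0.3, 0.1, 1.3]
grip_width: 0.0596
finger_force: 0.0
translation [-0.02  0.01 -0.01] dr [-0. -0.  0.] tcp [0.4425 0.1243 0.1038] now [0.4421 0.1241 0.1036] t 3.4
[ 0.39492633 -0.06920868  0.30535474]
2910 [[-0.0373, -0.0277, -0.0691], [-0.0258, -0.0106, 0.0531], [0.0774, -0.0003, 0.0661]]
2329 [[-0.038, 0.0002, 0.0494], [-0.0278, 0.0136, 0.0548], [-0.0224, 0.0277, 0.0663]]
bed z in tool 0.08804607294173634 2983
```

```bash
python3 -m handwheel '[{"translation":[-0.06,0,0.008],"dr":[0,0,0],"gripper":60},{"translation":[-0.12,0,0.017],"dr":[0,0,0],"gripper":60},{"translation":[-0.18,0,0.025],"dr":[0,0,0],"gripper":60},{"translation":[-0.24,0,0.034],"dr":[0,0,0],"gripper":60},{"translation":[-0.29,0,0.041],"dr":[0,0,0],"gripper":60}]'
python3 -m handwheel '[{"translation":[-0.04,0,0.006],"dr":[0,0,0],"gripper":60},{"translation":[-0.08,0,0.011],"dr":[0,0,0],"gripper":60},{"translation":[-0.12,0,0.017],"dr":[0,0,0],"gripper":60},{"translation":[-0.16,0,0.022],"dr":[0,0,0],"gripper":60},{"translation":[-0.2,0,0.028],"dr":[0,0,0],"gripper":60}]'
python3 -m handwheel '[{"translation":[-0.04,0,0.006],"dr":[0,0,0],"gripper":60},{"translation":[-0.08,0,0.011],"dr":[0,0,0],"gripper":60},{"translation":[-0.12,0,0.017],"dr":[0,0,0],"gripper":60},{"translation":[-0.16,0,0.022],"dr":[0,0,0],"gripper":60},{"translation":[-0.2,0,0.028],"dr":[0,0,0],"gripper":60}]'
cat >> h.py <<'E'
def tubecheck(p):
    o=get_obs(); X=cloud(p);R=Ro.from_rotvec(o["tool_rot"]);Y=R.inv().apply((X-o["eef_pos"]).reshape(-1,3)); f=p["frame"].reshape(-1,3).astype(int)
    m=(f.min(-1)>110)&(Y[:,2]>.04)&(Y[:,2]<.07)&(Y[:,0]<0)&(Y[:,0]>-.06)
    for a,b in((-.026,-.01),(-.01,.01),(.01,.026)):
        q=Y[m&(Y[:,1]>a)&(Y[:,1]<b)]
        if len(q)>20: print(len(q),"front x",np.round(np.percentile(q[:,0],[1,50,98]),4),"top z",np.round(np.percentile(q[:,2],3),4))
    tip=o["eef_pos"]+R.as_matrix()[:,2]*.0685
    print("tip reader",np.round(rframe().inv().apply(tip-np.r_[O,0]),4),"F",np.round(o["force"],2),"t",o["time"])
E
python3 - <<'E'
from h import *
p=snapshot('wrist'); cv2.imwrite('pics/w4.png',p['frame']); tubecheck(p)
E
```

```text
time: 3.9
eef_pos: [0.4498, 0.1242, 0.1042]
tool_rot: [-0.011, 3.001, 0.001]
force: [-0.1, -0.1, 0.4]
grip_width: 0.0603
finger_force: 0.0
time: 4.4
eef_pos: [0.4547, 0.1243, 0.1041]
tool_rot: [-0.011, 3.001, 0.001]
force: [-0.7, -0.3, 0.8]
grip_width: 0.0599
finger_force: 0.0
time: 4.9
eef_pos: [0.4598, 0.1243, 0.1041]
tool_rot: [-0.011, 3.001, 0.001]
force: [0.3, 0.3, -0.1]
grip_width: 0.0601
finger_force: 0.0
1809 front x [-0.0346 -0.0172 -0.0102] top z 0.0486
2213 front x [-0.0342 -0.0174 -0.0105] top z 0.0486
1811 front x [-0.0359 -0.0179 -0.0109] top z 0.0487
tip reader [-0.1405 -0.0011  0.0363] F [ 0.44 -0.43 -0.29] t 4.95
```

View pics/w4.png

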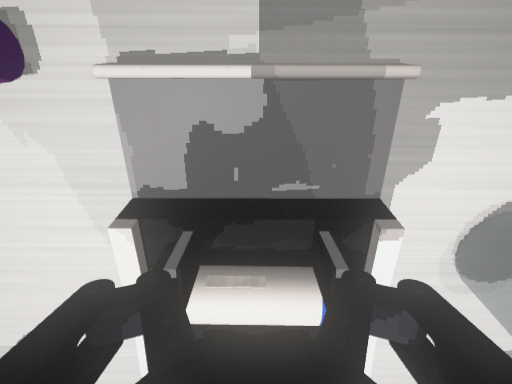

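```bash
python3 -m handwheel '[{"translation":[-0.06,0,0.008],"dr":[0,0,0],"gripper":60},{"translation":[-0.12,0,0.017],"dr":[0,0,0],"gripper":60},{"translation":[-0.18,0,0.025],"dr":[0,0,0],"gripper":60},{"translation":[-0.24,0,0.034],"dr":[0,0,0],"gripper":60},{"translation":[-0.3,0,0.042],"dr":[0,0,0],"gripper":60}]'
python3 -m handwheel '[{"translation":[-0.06,0,0.008],"dr":[0,0,0],"gripper":60},{"translation":[-0.12,0,0.017],"dr":[0,0,0],"gripper":60},{"translation":[-0.18,0,0.025],"dr":[0,0,0],"gripper":60},{"translation":[-0.24,0,0.034],"dr":[0,0,0],"gripper":60},{"translation":[-0.3,0,0.042],"dr":[0,0,0],"gripper":60}]'
python3 -m handwheel '[{"translation":[-0.06,0,0.008],"dr":[0,0,0],"gripper":60},{"translation":[-0.12,0,0.017],"dr":[0,0,0],"gripper":60},{"translation":[-0.18,0,0.025],"dr":[0,0,0],"gripper":60},{"translation":[-0.24,0,0.034],"dr":[0,0,0],"gripper":60},{"translation":[-0.3,0,0.042],"dr":[0,0,0],"gripper":60}]'
python3 -m handwheel '[{"translation":[-0.06,0,0.008],"dr":[0,0,0],"gripper":60},{"translation":[-0.12,0,0.017],"dr":[0,0,0],"gripper":60},{"translation":[-0.18,0,0.025],"dr":[0,0,0],"gripper":60},{"translation":[-0.24,0,0.034],"dr":[0,0,0],"gripper":60},{"translation":[-0.3,0,0.042],"dr":[0,0,0],"gripper":60}]'
python3 -m handwheel '[{"translation":[-0.06,0,0.008],"dr":[0,0,0],"gripper":60},{"translation":[-0.12,0,0.017],"dr":[0,0,0],"gripper":60},{"translation":[-0.18,0,0.025],"dr":[0,0,0],"gripper":60},{"translation":[-0.24,0,0.034],"dr":[0,0,0],"gripper":60},{"translation":[-0.3,0,0.042],"dr":[0,0,0],"gripper":60}]'
python3 - <<'E'
from h import *
p=snapshot('wrist'); tubecheck(p)
E
```

```text
time: 5.45
eef_pos: [0.4674, 0.1244, 0.1041]
tool_rot: [-0.011, 3.001, 0.001]
force: [1.0, 0.1, 0.1]
grip_width: 0.0602
finger_force: 0.0
time: 5.95
eef_pos: [0.4749, 0.1244, 0.1042]
tool_rot: [-0.011, 3.001, 0.001]
force: [0.7, -0.4, 0.7]
grip_width: 0.0601
finger_force: 0.0
time: 6.45
eef_pos: [0.4825, 0.1245, 0.1042]
tool_rot: [-0.011, 3.001, 0.001]
force: [0.5, -0.2, -0.7]
grip_width: 0.0597
finger_force: 0.0
time: 6.95
eef_pos: [0.4901, 0.1245, 0.1042]
tool_rot: [-0.011, 3.001, 0.001]
force: [0.0, -0.1, -0.2]
grip_width: 0.0597
finger_force: 0.0
time: 7.45
eef_pos: [0.4977, 0.1246, 0.1042]
tool_rot: [-0.011, 3.001, 0.001]
force: [-0.5, -0.4, 0.3]
grip_width: 0.06
finger_force: 0.0
1801 front x [-0.0353 -0.0173 -0.0099] top z 0.0487
2247 front x [-0.0344 -0.0172 -0.0102] top z 0.0487
1795 front x [-0.0356 -0.0178 -0.0107] top z 0.0488
tip reader [-0.1025 -0.0011  0.0364] F [-0.13 -0.57 -0.62] t 7.5
```

```bash
python3 -m handwheel '[{"translation":[-0.06,0,0],"dr":[0,0,0],"gripper":60},{"translation":[-0.12,0,0],"dr":[0,0,0],"gripper":60},{"translation":[-0.18,0,0],"dr":[0,0,0],"gripper":60},{"translation":[-0.24,0,0],"dr":[0,0,0],"gripper":60},{"translation":[-0.3,0,0],"dr":[0,0,0],"gripper":60}]'
python3 -m handwheel '[{"translation":[-0.06,0,0],"dr":[0,0,0],"gripper":60},{"translation":[-0.12,0,0],"dr":[0,0,0],"gripper":60},{"translation":[-0.18,0,0],"dr":[0,0,0],"gripper":60},{"translation":[-0.24,0,0],"dr":[0,0,0],"gripper":60},{"translation":[-0.3,0,0],"dr":[0,0,0],"gripper":60}]'
python3 -m handwheel '[{"translation":[-0.06,0,0],"dr":[0,0,0],"gripper":60},{"translation":[-0.12,0,0],"dr":[0,0,0],"gripper":60},{"translation":[-0.18,0,0],"dr":[0,0,0],"gripper":60},{"translation":[-0.24,0,0],"dr":[0,0,0],"gripper":60},{"translation":[-0.3,0,0],"dr":[0,0,0],"gripper":60}]'
python3 -m handwheel '[{"translation":[-0.06,0,0],"dr":[0,0,0],"gripper":60},{"translation":[-0.12,0,0],"dr":[0,0,0],"gripper":60},{"translation":[-0.18,0,0],"dr":[0,0,0],"gripper":60},{"translation":[-0.24,0,0],"dr":[0,0,0],"gripper":60},{"translation":[-0.3,0,0],"dr":[0,0,0],"gripper":60}]'
python3 - <<'E'
from h import *
p=snapshot('wrist'); tubecheck(p);cv2.imwrite('pics/w5.png',p['frame'])
E
```

```text
time: 8.0
eef_pos: [0.5051, 0.1246, 0.1053]
tool_rot: [-0.011, 3.001, 0.001]
force: [-0.7, -0.8, -0.4]
grip_width: 0.0601
finger_force: 0.1
time: 8.5
eef_pos: [0.5125, 0.1247, 0.1063]
tool_rot: [-0.011, 3.001, 0.001]
force: [-0.7, -0.9, 0.4]
grip_width: 0.0602
finger_force: 0.1
time: 9.0
eef_pos: [0.52, 0.1247, 0.1074]
tool_rot: [-0.011, 3.001, 0.001]
force: [-0.4, 0.6, -0.5]
grip_width: 0.0597
finger_force: 0.1
time: 9.5
eef_pos: [0.5274, 0.1248, 0.1084]
tool_rot: [-0.011, 3.001, 0.001]
force: [-0.6, -0.1, -0.1]
grip_width: 0.0601
finger_force: 0.1
1780 front x [-0.0344 -0.0173 -0.01  ] top z 0.049
2193 front x [-0.0335 -0.0172 -0.0103] top z 0.0491
1784 front x [-0.0353 -0.0177 -0.0106] top z 0.0492
tip reader [-0.0728 -0.0011  0.0407] F [-0.49 -1.13  0.46] t 9.55
```

View pics/w5.png

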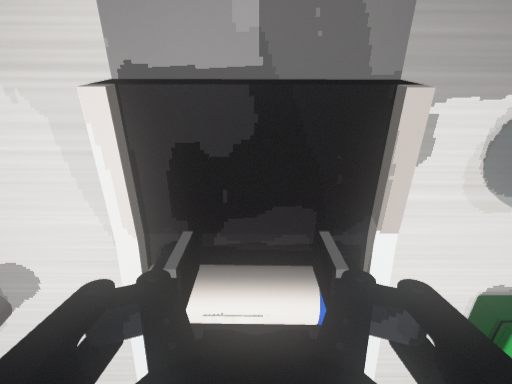

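```bash
python3 -m handwheel '[{"translation":[-0.07,0,0],"dr":[0,0,0],"gripper":60},{"translation":[-0.14,0,0],"dr":[0,0,0],"gripper":60},{"translation":[-0.22,0,0],"dr":[0,0,0],"gripper":60},{"translation":[-0.29,0,0],"dr":[0,0,0],"gripper":60},{"translation":[-0.36,0,0],"dr":[0,0,0],"gripper":60}]'
python3 -m handwheel '[{"translation":[-0.07,0,0],"dr":[0,0,0],"gripper":60},{"translation":[-0.14,0,0],"dr":[0,0,0],"gripper":60},{"translation":[-0.22,0,0],"dr":[0,0,0],"gripper":60},{"translation":[-0.29,0,0],"dr":[0,0,0],"gripper":60},{"translation":[-0.36,0,0],"dr":[0,0,0],"gripper":60}]'
python3 -m handwheel '[{"translation":[-0.07,0,0],"dr":[0,0,0],"gripper":60},{"translation":[-0.14,0,0],"dr":[0,0,0],"gripper":60},{"translation":[-0.22,0,0],"dr":[0,0,0],"gripper":60},{"translation":[-0.29,0,0],"dr":[0,0,0],"gripper":60},{"translation":[-0.36,0,0],"dr":[0,0,0],"gripper":60}]'
python3 -m handwheel '[{"translation":[-0.07,0,0],"dr":[0,0,0],"gripper":60},{"translation":[-0.14,0,0],"dr":[0,0,0],"gripper":60},{"translation":[-0.22,0,0],"dr":[0,0,0],"gripper":60},{"translation":[-0.29,0,0],"dr":[0,0,0],"gripper":60},{"translation":[-0.36,0,0],"dr":[0,0,0],"gripper":60}]'
python3 - <<'E'
from h import *
p=snapshot('wrist'); tubecheck(p)
E
python3 -m handwheel '[{"translation":[-0.07,0,0],"dr":[0,0,0],"gripper":60},{"translation":[-0.14,0,0],"dr":[0,0,0],"gripper":60},{"translation":[-0.22,0,0],"dr":[0,0,0],"gripper":60},{"translation":[-0.29,0,0],"dr":[0,0,0],"gripper":60},{"translation":[-0.36,0,0],"dr":[0,0,0],"gripper":60}]'
python3 -m handwheel '[{"translation":[-0.07,0,0],"dr":[0,0,0],"gripper":60},{"translation":[-0.14,0,0],"dr":[0,0,0],"gripper":60},{"translation":[-0.22,0,0],"dr":[0,0,0],"gripper":60},{"translation":[-0.29,0,0],"dr":[0,0,0],"gripper":60},{"translation":[-0.36,0,0],"dr":[0,0,0],"gripper":60}]'
python3 -m handwheel '[{"translation":[-0.07,0,0],"dr":[0,0,0],"gripper":60},{"translation":[-0.14,0,0],"dr":[0,0,0],"gripper":60},{"translation":[-0.22,0,0],"dr":[0,0,0],"gripper":60},{"translation":[-0.29,0,0],"dr":[0,0,0],"gripper":60},{"translation":[-0.36,0,0],"dr":[0,0,0],"gripper":60}]'
python3 -m handwheel '[{"translation":[-0.07,0,0],"dr":[0,0,0],"gripper":60},{"translation":[-0.14,0,0],"dr":[0,0,0],"gripper":60},{"translation":[-0.22,0,0],"dr":[0,0,0],"gripper":60},{"translation":[-0.29,0,0],"dr":[0,0,0],"gripper":60},{"translation":[-0.36,0,0],"dr":[0,0,0],"gripper":60}]'
python3 - <<'E'
from h import *
p=snapshot('wrist'); tubecheck(p)
for n in ("scene","top"):
    p=snapshot(n); cv2.imwrite(f'pics/{n}6.png',p['frame'])
p=cv2.imread('pics/scene6.png')[120:330,200:480]; cv2.imwrite('pics/s6c.png',cv2.resize(p,None,fx=2.7,fy=2.7,interpolation=cv2.INTER_CUBIC))
E
```

```text
time: 10.05
eef_pos: [0.5363, 0.1249, 0.1097]
tool_rot: [-0.011, 3.001, 0.001]
force: [-0.8, -0.5, -0.1]
grip_width: 0.0601
finger_force: 0.1
time: 10.55
eef_pos: [0.5452, 0.1249, 0.1109]
tool_rot: [-0.011, 3.001, 0.001]
force: [-0.8, -0.6, -0.7]
grip_width: 0.0599
finger_force: 0.1
time: 11.05
eef_pos: [0.5541, 0.125, 0.1122]
tool_rot: [-0.011, 3.001, 0.001]
force: [0.2, 0.3, -0.7]
grip_width: 0.0601
finger_force: 0.1
time: 11.55
eef_pos: [0.563, 0.1251, 0.1135]
tool_rot: [-0.011, 3.001, 0.001]
force: [-0.5, 0.0, 0.2]
grip_width: 0.0597
finger_force: 0.1
1759 front x [-0.0332 -0.0166 -0.0098] top z 0.0492
2180 front x [-0.0331 -0.0166 -0.0098] top z 0.0492
1765 front x [-0.0332 -0.0168 -0.0098] top z 0.0492
tip reader [-0.0371 -0.0011  0.0457] F [-0.39 -1.05  1.19] t 11.6
time: 12.1
eef_pos: [0.572, 0.1251, 0.1147]
tool_rot: [-0.011, 3.001, 0.001]
force: [-0.2, -0.4, 1.1]
grip_width: 0.0602
finger_force: 0.1
time: 12.6
eef_pos: [0.5808, 0.1252, 0.116]
tool_rot: [-0.011, 3.001, 0.001]
force: [-0.1, 0.2, -0.0]
grip_width: 0.0599
finger_force: 0.1
time: 13.1
eef_pos: [0.5898, 0.1253, 0.1173]
tool_rot: [-0.011, 3.001, 0.001]
force: [0.1, 0.3, -0.5]
grip_width: 0.0599
finger_force: 0.1
time: 13.6
eef_pos: [0.5987, 0.1253, 0.1185]
tool_rot: [-0.011, 3.001, 0.001]
force: [0.5, 0.1, -0.7]
grip_width: 0.0599
finger_force: 0.1
1752 front x [-0.0332 -0.0169 -0.0095] top z 0.0492
2181 front x [-0.0333 -0.0168 -0.0097] top z 0.0493
1761 front x [-0.0331 -0.0169 -0.0098] top z 0.0493
tip reader [-0.0015 -0.0011  0.0508] F [-0.7   0.19 -0.02] t 13.65
```

View pics/s6c.png

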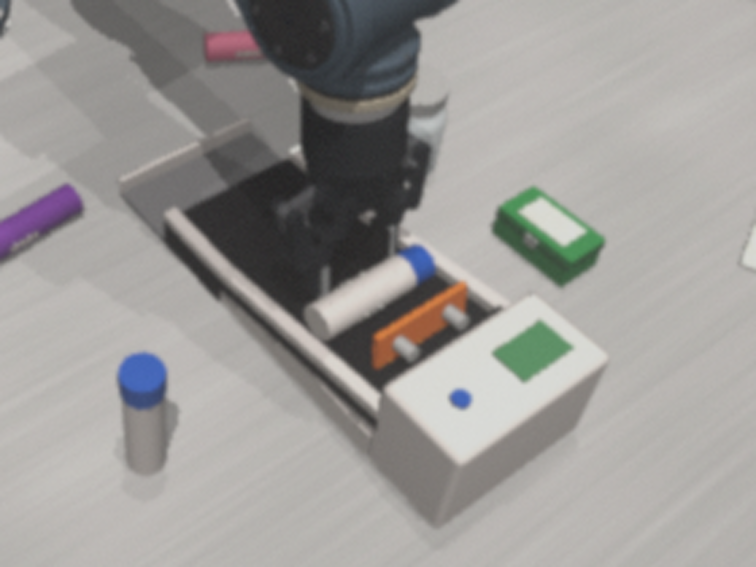

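```bash
python3 -m handwheel '[{"translation":[-0.07,0,0],"dr":[0,0,0],"gripper":60},{"translation":[-0.14,0,0],"dr":[0,0,0],"gripper":60},{"translation":[-0.21,0,0],"dr":[0,0,0],"gripper":60},{"translation":[-0.28,0,0],"dr":[0,0,0],"gripper":60},{"translation":[-0.35,0,0],"dr":[0,0,0],"gripper":60}]'
python3 -m handwheel '[{"translation":[-0.07,0,0],"dr":[0,0,0],"gripper":60},{"translation":[-0.14,0,0],"dr":[0,0,0],"gripper":60},{"translation":[-0.21,0,0],"dr":[0,0,0],"gripper":60},{"translation":[-0.28,0,0],"dr":[0,0,0],"gripper":60},{"translation":[-0.35,0,0],"dr":[0,0,0],"gripper":60}]'
python3 -m handwheel '[{"translation":[-0.06,0,0],"dr":[0,0,0],"gripper":60},{"translation":[-0.12,0,0],"dr":[0,0,0],"gripper":60},{"translation":[-0.18,0,0],"dr":[0,0,0],"gripper":60},{"translation":[-0.24,0,0],"dr":[0,0,0],"gripper":60},{"translation":[-0.3,0,0],"dr":[0,0,0],"gripper":60}]'
cat >> h.py <<'E'
def plate(n="scene"):
    p=snapshot(n); X=cloud(p); f=p["frame"].astype(int); P=rframe().inv().apply((X-np.r_[O,0]).reshape(-1,3)).reshape(X.shape)
    c,s=np.cos(np.radians(8)),np.sin(np.radians(8))
    U=(P[...,0]+.075)*c+(P[...,2]-.03)*s; N=-(P[...,0]+.075)*s+(P[...,2]-.03)*c
    box=(abs(P[...,1])<.06)&(U>.07)&(U<.178)&(N>.005)&(N<.045)&(p["z_map"]>0)
    o=box&(f[...,2]>130)&(f[...,0]<90)&(f[...,1]<150); 
    t=box&(f.min(-1)>110)&(U<.16)
    for nm,m in(("orange",o),("white",t)):
        for a,b in((-.05,-.015),(-.015,.015),(.015,.05)):
            q=m&(P[...,1]>a)&(P[...,1]<b)
            if q.sum()>5: print(n,nm,q.sum(),"U",np.round(np.percentile(U[q],[5,50,95]),4),"N",np.round(np.percentile(N[q],[5,50,95]),4))
    return p
E
python3 - <<'E'
from h import *
tubecheck(snapshot('wrist')); plate("scene")
o=[get_obs()["force"]]; print(o)
E
```

```text
time: 14.25
eef_pos: [0.6074, 0.1254, 0.1197]
tool_rot: [-0.011, 3.001, 0.001]
force: [0.2, -0.4, -0.5]
grip_width: 0.0599
finger_force: 0.1
time: 14.75
eef_pos: [0.616, 0.1254, 0.1209]
tool_rot: [-0.011, 3.001, 0.001]
force: [-0.0, 0.1, 1.3]
grip_width: 0.06
finger_force: 0.1
time: 15.25
eef_pos: [0.6234, 0.1255, 0.122]
tool_rot: [-0.011, 3.001, 0.001]
force: [-0.2, 0.4, 1.0]
grip_width: 0.0598
finger_force: 0.1
1789 front x [-0.0336 -0.017  -0.0098] top z 0.0492
2226 front x [-0.0339 -0.017  -0.0098] top z 0.0492
1780 front x [-0.0481 -0.0172 -0.0099] top z 0.0492
tip reader [ 0.0232 -0.0011  0.0542] F [ 0.65  0.52 -0.1 ] t 15.3
scene orange 116 U [0.1552 0.1576 0.1588] N [0.0078 0.0259 0.0347]
scene orange 119 U [0.1559 0.1578 0.159 ] N [0.0075 0.0229 0.0337]
scene orange 63 U [0.1549 0.1577 0.1589] N [0.0102 0.0287 0.0339]
scene white 217 U [0.1144 0.1354 0.1525] N [0.0187 0.0272 0.0323]
scene white 157 U [0.1219 0.1354 0.1429] N [0.0209 0.0275 0.0305]
scene white 95 U [0.1199 0.1364 0.158 ] N [0.0199 0.0266 0.0308]
[array([-0.52539973,  0.01320231,  0.15213336])]
```

```bash
python3 -m handwheel '[{"translation":[-0.05,0,0],"dr":[0,0,0],"gripper":60},{"translation":[-0.1,0,0],"dr":[0,0,0],"gripper":60},{"translation":[-0.15,0,0],"dr":[0,0,0],"gripper":60},{"translation":[-0.2,0,0],"dr":[0,0,0],"gripper":60},{"translation":[-0.25,0,0],"dr":[0,0,0],"gripper":60}]'
python3 -m handwheel '[{"translation":[-0.04,0,0],"dr":[0,0,0],"gripper":60},{"translation":[-0.08,0,0],"dr":[0,0,0],"gripper":60},{"translation":[-0.12,0,0],"dr":[0,0,0],"gripper":60},{"translation":[-0.16,0,0],"dr":[0,0,0],"gripper":60},{"translation":[-0.2,0,0],"dr":[0,0,0],"gripper":60}]'
python3 - <<'E'
from h import *
F=[]
for i in range(3): plate("scene") if i==0 else snapshot("top"); F.append(get_obs()["force"])
print("F",np.mean(F,0)); tubecheck(snapshot('wrist'))
E
```

```text
time: 15.85
eef_pos: [0.6296, 0.1255, 0.1229]
tool_rot: [-0.011, 3.001, 0.001]
force: [0.3, 0.3, -0.1]
grip_width: 0.06
finger_force: 0.1
time: 16.35
eef_pos: [0.6343, 0.1256, 0.1235]
tool_rot: [-0.011, 3.001, 0.001]
force: [-0.3, -0.1, -0.3]
grip_width: 0.0599
finger_force: 0.8
scene orange 113 U [0.158  0.1603 0.1615] N [0.0085 0.0263 0.0341]
scene orange 114 U [0.1586 0.1606 0.1616] N [0.0076 0.0233 0.0334]
scene orange 62 U [0.1582 0.1604 0.1614] N [0.0094 0.0283 0.0341]
scene white 170 U [0.1251 0.1431 0.1556] N [0.0234 0.0283 0.034 ]
scene white 117 U [0.1314 0.143  0.1551] N [0.0254 0.0284 0.0328]
scene white 73 U [0.1297 0.1424 0.1556] N [0.0244 0.0281 0.0331]
F [-0.90227567  0.01275513  0.03133419]
1826 front x [-0.0398 -0.0174 -0.01  ] top z 0.0492
2252 front x [-0.0394 -0.0171 -0.01  ] top z 0.0492
1782 front x [-0.04   -0.0172 -0.0101] top z 0.0493
tip reader [ 0.034  -0.0011  0.0557] F [-1.41  0.26 -0.42] t 16.55
```

```bash
python3 -m handwheel '[{"translation":[-0.03,0,0],"dr":[0,0,0],"gripper":60},{"translation":[-0.06,0,0],"dr":[0,0,0],"gripper":60},{"translation":[-0.09,0,0],"dr":[0,0,0],"gripper":60},{"translation":[-0.12,0,0],"dr":[0,0,0],"gripper":60},{"translation":[-0.15,0,0],"dr":[0,0,0],"gripper":60}]'
python3 -m handwheel '[{"translation":[-0.03,0,0],"dr":[0,0,0],"gripper":60},{"translation":[-0.06,0,0],"dr":[0,0,0],"gripper":60},{"translation":[-0.09,0,0],"dr":[0,0,0],"gripper":60},{"translation":[-0.12,0,0],"dr":[0,0,0],"gripper":60},{"translation":[-0.15,0,0],"dr":[0,0,0],"gripper":60}]'
python3 -m handwheel '[{"translation":[-0.01,0,0],"dr":[0,0,0],"gripper":60},{"translation":[-0.02,0,0],"dr":[0,0,0],"gripper":60},{"translation":[-0.02,0,0],"dr":[0,0,0],"gripper":60},{"translation":[-0.02,0,0],"dr":[0,0,0],"gripper":60},{"translation":[-0.02,0,0],"dr":[0,0,0],"gripper":60}]'
python3 - <<'E'
from h import *
F=[]
for i in range(3):
    p=plate("scene") if i==0 else snapshot("top"); F.append(get_obs()["force"])
    if i==0: cv2.imwrite('pics/s7c.png',cv2.resize(p["frame"][120:330,200:480],None,fx=2.7,fy=2.7,interpolation=cv2.INTER_CUBIC))
print("F",np.mean(F,0)); tubecheck(snapshot('wrist'))
E
```

```text
time: 17.05
eef_pos: [0.6381, 0.1256, 0.124]
tool_rot: [-0.011, 3.001, 0.001]
force: [-2.5, 0.4, 0.0]
grip_width: 0.0604
finger_force: 1.3
time: 17.55
eef_pos: [0.6418, 0.1256, 0.1246]
tool_rot: [-0.011, 3.001, 0.001]
force: [-4.2, -0.5, 0.9]
grip_width: 0.0601
finger_force: 1.9
time: 18.05
eef_pos: [0.6423, 0.1256, 0.1247]
tool_rot: [-0.011, 3.001, 0.001]
force: [-4.8, -0.6, -0.5]
grip_width: 0.06
finger_force: 1.8
scene orange 115 U [0.1658 0.1682 0.1694] N [0.0087 0.0256 0.0341]
scene orange 120 U [0.1667 0.1685 0.1695] N [0.0064 0.0219 0.0342]
scene orange 60 U [0.1662 0.1684 0.1695] N [0.0126 0.0286 0.0345]
scene white 153 U [0.1335 0.1499 0.1572] N [0.0244 0.0282 0.0305]
scene white 115 U [0.1399 0.1496 0.1569] N [0.0254 0.0283 0.0302]
scene white 68 U [0.1378 0.1492 0.1575] N [0.0247 0.028  0.0303]
F [-3.04603098  0.03402278 -0.58047403]
1792 front x [-0.0355 -0.0172 -0.0099] top z 0.0492
2224 front x [-0.035  -0.0171 -0.0099] top z 0.0492
1766 front x [-0.0337 -0.017  -0.01  ] top z 0.0493
tip reader [ 0.0419 -0.0011  0.0569] F [-3.84 -0.11 -0.73] t 18.25
```

View pics/s7c.png

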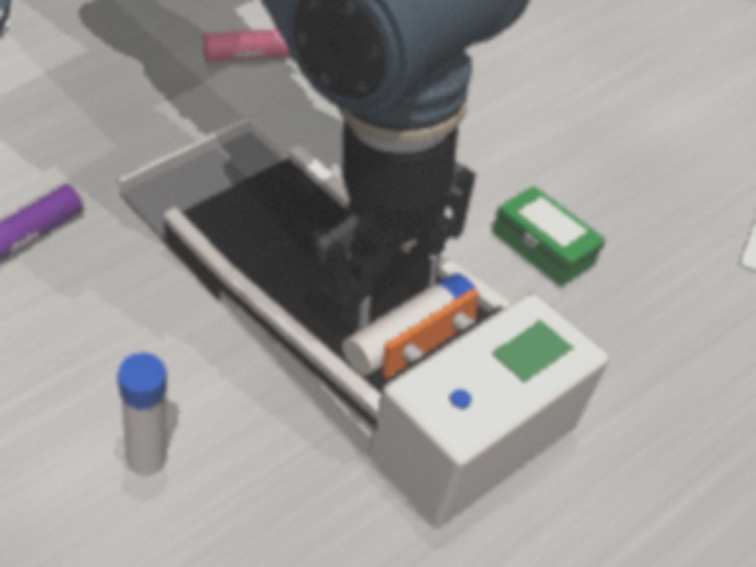

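The plate has moved evenly by about 10.6 mm of its 14 mm travel. The tube lies square against it, and the pushing force of about 3 N fits the spring.

```bash
python3 -c "
from rig import close_job; print(close_job())"
```

```text
the job is handed in; nothing more can be done
None
```

I pushed the tube up the ramp with the fingertips and handed in the job at about 18 s, with the fingers still holding it square against the orange stop plate, about 10.6 mm into its 14 mm travel; the verdict wasn't shown.

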